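# Roll a silo shell into the V of a bonding jig

### The job

Roll the loose grey silo shell along the bench by its side, up the near ramp of the blue jig and into its yellow V, then push it endways along the V until its end rests against the steel stop plate. Only push it with the outside of the fingers: do not pick it up or squeeze it, be gentle, and leave everything else standing where it is. Finish with the shell lying still in the V against the stop and the hand clear of it.

Things in the scene. Friction and masses are not known exactly. Their poses are not given: they have to be found in the camera images.
- shell: work piece: slippery closed grey drum (model silo shell) on its side, 50 mm in diameter, 150 mm long, flat ends, dark bands, an orange stripe, about 0.3 kg, rolls freely. Origin at its centre, 25 mm up at the start; its x is the drum's axis, y and z turn as it rolls. Starts left or right of the jig, axis within 10 degrees of the V's, its far end 23 to 50 mm short of the stop plate measured along the V.
- jig: blue jig fixed to the bench. Origin on the bench under the V, midway between the ramps; x runs along the V towards the stop plate (roughly away from the robot), y across it, z up. V and ramps are 170 mm long (x -105 to 65 mm). On both sides alike a blue ramp rises from the bench 83 mm from the middle to a lip 17 mm high, 18 mm from the middle; yellow faces fall at 40 degrees from the lips to the V's bottom, 2 mm up.
- jig_home (a point): where the centre of the shell lies when it is home: 10 mm from the jig's origin on the robot's side, 35 mm above the bench (while crossing a lip the shell's centre is 42 mm up). Home, the shell lies wholly over the V, which is 20 mm longer than the shell.
- jig_stop (a point): centre of the face of the steel stop plate that the shell's end must touch: 65 mm from the jig's origin along the jig's x, 35 mm above the bench. The plate, 80 mm wide, 50 mm high and 8 mm thick, stands across the far end of the V.
- silo: bystander: finished grey model silo with a cone top, standing on the other side of the jig from the shell, 52 mm in diameter, 107 mm high; origin at the centre of its underside
- glue: bystander: white glue bottle with an orange cap, standing, 44 mm in diameter, 110 mm high; origin at the centre of its underside
- primer: bystander: grey jar with a black lid, 60 mm in diameter, 75 mm high; origin at the centre of its underside
- brush: bystander: brush lying on the bench on the robot's side of the jig, about 200 mm long; origin under its middle, x along it
- offcut: bystander: plywood block 60 x 40 x 35 mm; origin at the centre of its underside
- cup: bystander: green cup 72 mm in diameter, 85 mm high; origin at the centre of its underside
Not all that is in view belongs to the job. What is shaped like the shell but red is not meant.

How it is judged:
By the outcome, as a careful person would: the job done as asked, in the order asked, and still so for the second after the job is handed in, with the robot touching nothing.
It also fails if it takes over 51 s, if anything falls off the work surface, if the arm or the gripper's body presses on something with over 40 N, if the wrist force passes 120 N, or if a joint passes its speed limit or range.

### The arm

A 7-joint arm with a two-finger parallel gripper is mounted at the origin on the work surface. World frame = base frame: x ahead of the robot, y to its left, z up, the work surface at z = 0. Lengths are in m, angles in rad, forces in N, time in s.
With the tool pointing down it reaches from about 0.425 to 0.925 m from the base axis. Payload 6.8 kg.
Tool frame: the origin (TCP) lies on the centre line of the jaws, within the pads' length; the fingertips stand 19 mm ahead of it and the grasp point (between the pads) is the TCP; z points along the fingers, y is the direction in which the jaws open and shut (so a half turn about z gives the same grasp; the last joint's range is limited). The gripper opens to 88 mm and grips with 3 to 60 N. Pads are 20 mm wide; open, the fingers measure 115 mm over their backs; the gripper's body (75 mm by 178 mm) begins 61 mm behind the grasp point.
Start: joints at [1.082, 0.477, 0.022, 1.555, -0.011, 1.109, -0.083], TCP at [0.251, -0.627, 0.242] pointing down, gripper open.
Joint ranges: [-2.96, 2.96], [-0.34, 2.1], [-1.41, 1.46], [0.24, 2.44], [-1.37, 4.51], [0.17, 1.92], [-2.96, 2.96]. Speed limits (rad/s): [2.39, 2.39, 3.14, 3.14, 3.14, 3.14, 3.14].

### API

Orientations are given as a unit quaternion [w, x, y, z].
In Python, from cell import manip, fingers, kinematics, eyes, workorder gives the robot as it stands. Calls block until the motion is done:
- manip.move_pose(position, orientation): joint-space move of the TCP to a pose.
- manip.move_straight(position, attitude=None, max_speed=0.15): straight line of the TCP; attitude=None keeps the orientation; max_speed is the mean speed in m/s.
- manip.move_joints(angles): joint-space move.
- fingers.move_gripper(opening, newtons=None): finger opening in m; newtons is the grip in N (None keeps the last); returns when the fingers have stopped.
- manip.pause(seconds).
- kinematics.ik(position, orientation): joint angles nearest the present ones, or None.
- manip.observe(): the state.
- eyes.get_image(name): name is "scene" or "top" or "wrist"; returns a dict with "color" (480x640x3 uint8, red, green, blue), "fov_y" (degrees; the focal length in pixels is half the picture's height over the tangent of half this angle, whatever the lens; pixels are square), "cx", "cy" (the principal point, pixels), "dist" ([k1, k2, p1, p2, k3] as OpenCV has them; the pictures are not rectified), "T" (4x4, takes a point from camera to world coordinates). Camera axes: x right, y down, z forward; pixel columns grow to the right and rows downward; lengths in m; the calibration is good to about 2 mm. A picture is of the moment at which its call begins. There is no depth.
A pose or a line that the arm cannot do raises manip.Unreachable and nothing moves.
- workorder.sign_off(): hands the job in, once; it reports no verdict.
The state is a dict: "t": time; "joint_pos": joint angles; "qvel": joint speeds; "joint_efforts": joint torques, N m; "position": TCP position; "eef_rot": TCP orientation; "contact_force": force on the tool from outside, world axes, zero at the start; "wrist_torque": the same for the moment, N m; "opening": finger opening in m.
Only numpy, scipy, OpenCV 4.12 (cv2) and the standard library are available. Lean on these libraries where they do the work, as an engineer would, in place of code of your own. Each camera call takes 0.05 s, during which the arm holds its last target.

## Working session

There is one attempt and no reset: what is moved stays moved. The work goes in short steps, each a Python script; the robot and the scene stay as the last script left them, time stands still between calls to the robot, and variables do not carry over. Pictures are saved under pics/ and viewed, and the job is handed in when it is done.

```bash
ls; mkdir -p pics
python3 - <<'E'
from cell import manip, fingers, kinematics, eyes, workorder
import cv2
print(manip.observe())
for n in("scene","top","wrist"):
    d=eyes.get_image(n); cv2.imwrite(f"pics/{n}0.png",d["color"][:,:,::-1]); print(n,d["fov_y"],d["cx"],d["cy"],d["dist"],d["T"])
E
```

```text
pics
{'t': 0.0, 'joint_pos': array([ 1.08190062,  0.47777082,  0.02230782,  1.55638151, -0.0114932 ,
        1.10931948, -0.08308069]), 'qvel': array([ 7.77117578e-05, -1.22281260e-04,  1.07154654e-03,  1.04166320e-03,
       -2.17612405e-04,  7.39275505e-04,  1.08249262e-03]), 'joint_efforts': array([-4.87933448e-04, -5.82864046e+01,  1.53454643e+00, -2.72613841e+01,
       -5.42087120e-02,  1.68371445e-02,  1.61083753e-04]), 'position': array([ 0.2506751 , -0.62614249,  0.24073025]), 'eef_rot': array([-8.46533338e-04,  9.81921733e-01,  1.89285352e-01, -2.24270602e-04]), 'contact_force': array([ 0.04536182, -0.78614487,  0.52274435]), 'wrist_torque': array([-0.04691328,  0.00291104,  0.03387604]), 'opening': 0.08790329783907751}
scene 49.280967956225474 312.1717217887601 238.2723295444654 [-0.09279225  0.          0.          0.          0.        ] [[-0.69826143  0.4043466  -0.59070704  1.32529155]
 [ 0.71579547  0.38489605 -0.58265932  0.82491263]
 [-0.00823551 -0.82967395 -0.55818752  0.85369722]
 [ 0.          0.          0.          1.        ]]
top 49.60749972405089 319.23791188748726 246.15830601811322 [-0.13941841  0.          0.          0.          0.        ] [[ 0.01992522 -0.99637618  0.0826891   0.4083019 ]
 [-0.99979366 -0.02018386 -0.00229299  0.01651976]
 [ 0.00395366 -0.08262635 -0.99657275  1.25698497]
 [ 0.          0.          0.          1.        ]]
wrist 61.14169396658972 323.8100941844121 238.76691081507667 [-0.00268089  0.          0.          0.          0.        ] [[ 0.37241272 -0.8896096  -0.26439274  0.3238887 ]
 [-0.92806487 -0.3576207  -0.10393763 -0.59811784]
 [-0.0020884   0.28408131 -0.95879792  0.38423233]
 [ 0.          0.          0.          1.        ]]
```

View pics/top0.png

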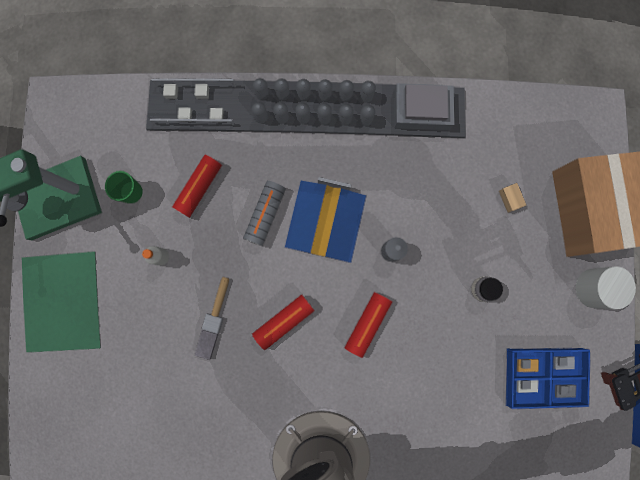

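View pics/scene0.png

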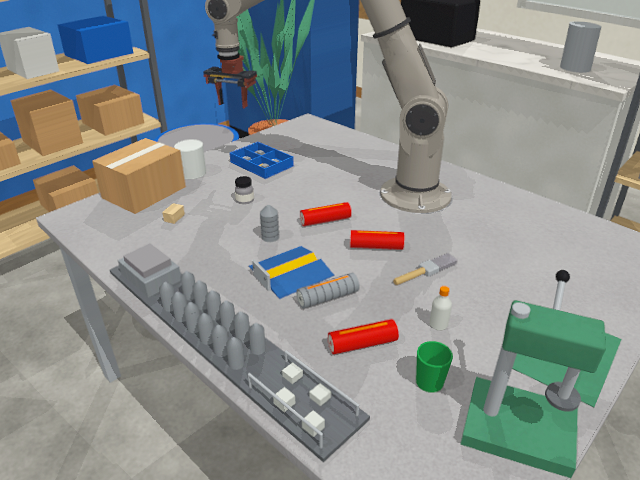

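The grey banded drum with the orange stripe at top (266,212) is the shell. The look-alikes at (198,186), (283,322) and (368,325) are red, so they are out. The jig is at (326,220) with its stop plate at the top end, near (333,183). I'll enlarge this area to confirm.

```bash
cat > h.py <<'E'
import numpy as np, cv2
def ray(d,uv):
    f=240/np.tan(np.radians(d["fov_y"])/2)
    K=np.array([[f,0,d["cx"]],[0,f,d["cy"]],[0,0,1]])
    p=cv2.undistortPoints(np.array([[uv]],float),K,np.array(d["dist"]))[0,0]
    T=np.array(d["T"]); return T[:3,3],T[:3,:3]@np.array([p[0],p[1],1])
def atz(d,uv,z):
    o,r=ray(d,uv); return o+r*(z-o[2])/r[2]
def proj(d,P):
    f=240/np.tan(np.radians(d["fov_y"])/2)
    K=np.array([[f,0,d["cx"]],[0,f,d["cy"]],[0,0,1]])
    T=np.linalg.inv(d["T"]); return cv2.projectPoints(np.atleast_2d(P).astype(float),cv2.Rodrigues(T[:3,:3])[0],T[:3,3],K,np.array(d["dist"]))[0][:,0]
E
python3 - <<'E'
import cv2
i=cv2.imread("pics/top0.png")[165:275,235:385]
i=cv2.resize(i,None,fx=5.3,fy=5.3,interpolation=cv2.INTER_CUBIC)
cv2.imwrite("pics/topcrop.png",i)
i=cv2.imread("pics/scene0.png")[235:315,240:370]
i=cv2.resize(i,None,fx=6,fy=6,interpolation=cv2.INTER_CUBIC)
cv2.imwrite("pics/scenecrop.png",i)
E
```

```text
(no output)
```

View pics/topcrop.png

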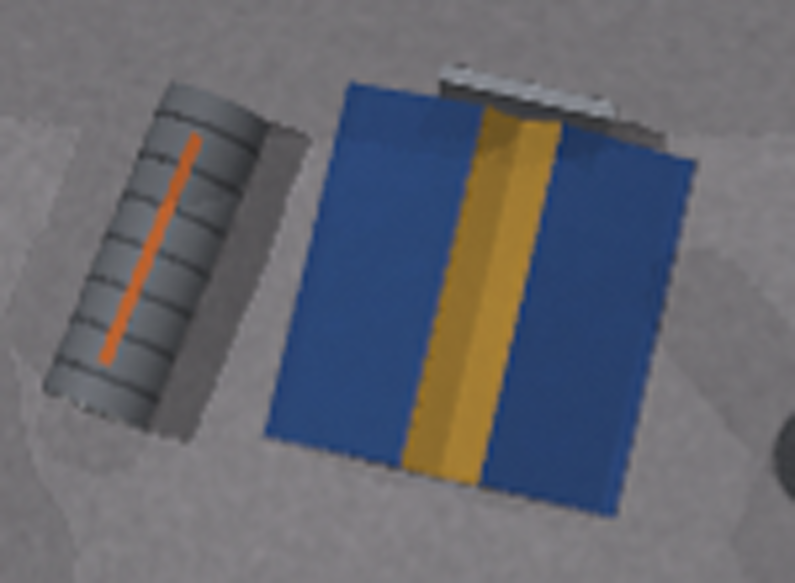

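View pics/scenecrop.png

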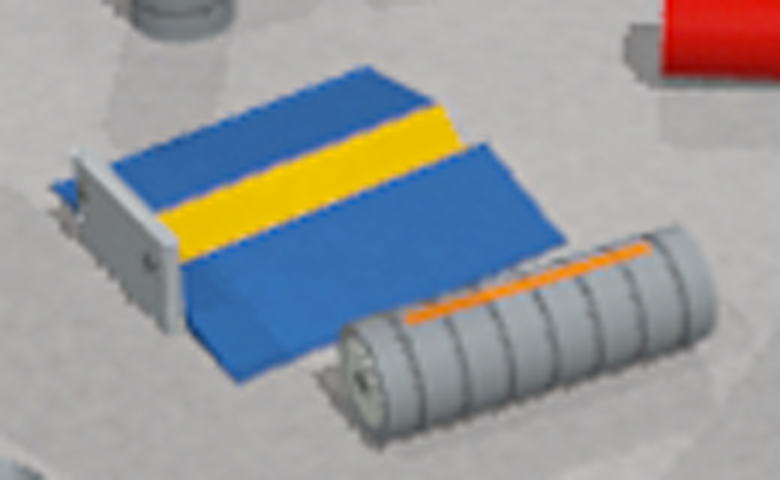

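```bash
cat > fit.py <<'E'
import numpy as np, cv2
from scipy.optimize import least_squares
from h import *
from cell import eyes
def R2(a): return np.array([[np.cos(a),-np.sin(a)],[np.sin(a),np.cos(a)]])
t=eyes.get_image("top"); s=eyes.get_image("scene")
T=lambda l:[(u/5.3+235-.4,v/5.3+165-.4) for u,v in l]
S=lambda l:[(u/6+240-.4,v/6+235-.4) for u,v in l]
# jig
loc=np.array([[65,83,0],[-105,83,0],[-105,-83,0],[65,-83,0],[-105,18,17],[-105,-18,17],[65,-18,17]])/1e3
pt=np.array(T([(348,83),(265,437),(616,517),(694,160),(403,468),(480,486),(562,122)]))
locs=np.array([[65,83,0],[-105,83,0],[-105,18,17],[-105,-18,17]])/1e3
ps=np.array(S([(240,383),(566,241),(487,144),(437,104)]))
def P(q,l): return np.c_[l[:,:2]@R2(q[2]).T+q[:2],l[:,2]]
for nm,f in (("top",lambda q:(proj(t,P(q,loc))-pt).ravel()),("scene",lambda q:(proj(s,P(q,locs))-ps).ravel()),
   ("both",lambda q:np.r_[(proj(t,P(q,loc))-pt).ravel(),(proj(s,P(q,locs))-ps).ravel()])):
    r=least_squares(f,[0.6,0,-.1],loss='soft_l1'); print(nm,r.x,np.abs(r.fun).max()); 
jq=r.x
# shell hull fit
a=np.linspace(0,2*np.pi,60)
cyl=np.concatenate([np.c_[np.full(60,e),.025*np.cos(a),.025+.025*np.sin(a)] for e in(-.075,.075)])
def hd(d,q,pts):
    h=cv2.convexHull(proj(d,P(q,cyl)).astype(np.float32))
    return [cv2.pointPolygonTest(h,tuple(map(float,p)),True) for p in pts]
tp=T([(170,82),(107,236),(75,312),(43,390),(268,120),(210,270),(180,350),(150,430),(95,408),(220,96)])
sp=S([(340,340),(377,446),(430,437),(550,400),(680,355),(716,300),(670,226),(560,258),(440,296)])
for nm,f in (("top",lambda q:hd(t,q,tp)),("scene",lambda q:hd(s,q,sp)),("both",lambda q:hd(t,q,tp)+hd(s,q,sp))):
    r=least_squares(f,[0.6,0.1,-.3],loss='soft_l1',diff_step=1e-4); print(nm,r.x,np.abs(r.fun).max())
sq=r.x
l=R2(jq[2]).T@(sq[:2]-jq[:2]); print("shell in jig",l,np.degrees(sq[2]-jq[2]),"far end gap",.065-(l[0]+.075*np.cos(sq[2]-jq[2])))
E
python3 fit.py
```

```text
top [ 0.59429903 -0.00428996 -0.20173365] 0.4389381023402166
scene [ 0.59249743 -0.00436084 -0.2004389 ] 0.6528031675623538
both [ 0.59393641 -0.00410428 -0.20010285] 0.8181595470887828
top [ 0.58795739  0.14691253 -0.34676609] 0.6387275064901535
scene [ 0.58752637  0.15007481 -0.33847132] 0.9632151230556059
both [ 0.58771824  0.14799667 -0.33706707] 1.5039260658731994
shell in jig [-0.03632721  0.14782997] -7.8474718043333995 far end gap 0.02702958488828435
```

```bash
cat > g.py <<'E'
import numpy as np
from cell import manip, fingers, kinematics, eyes, workorder
import cv2
J=np.array([0.5940,-0.0042]); JY=-0.2010
SH=np.array([0.5878,0.1475]); SY=-0.340
def w(x,y,z):  # jig local ->world
    c,s=np.cos(JY),np.sin(JY); return np.array([J[0]+c*x-s*y,J[1]+s*x+c*y,z])
def quat(psi,flip=0):
    a=(psi+(np.pi/2 if not flip else -np.pi/2))/2
    return np.array([0,np.cos(a),np.sin(a),0])
def snap(n,name):
    d=eyes.get_image(n); cv2.imwrite(f"pics/{name}.png",d["color"][:,:,::-1]); return d
E
python3 - <<'E'
from g import *
n=np.array([-np.sin(SY),np.cos(SY)])
p=SH+n*.055
print(p,w(-.04,.041,.05))
q0=manip.observe()["joint_pos"]
for f in(0,1):
    for P,y in ((np.r_[p,.2],SY),(np.r_[p,.033],SY),(w(-.04,.041,.045),JY),(w(-.15,0,.041),JY),(w(-.1,0,.041),JY)):
        j=kinematics.ik(P,quat(y,f)); print(f,None if j is None else np.round(j-q0,2))
E
```

```text
[0.60614179 0.19935151] [0.56299092 0.04396054 0.05      ]
0 [-0.92  0.11 -0.85  0.09  0.49  0.01 -1.05]
0 [-1.06  0.27 -0.63  0.2   0.58 -0.29 -1.12]
0 [-0.92  0.12 -0.48  0.38  0.42 -0.42 -0.66]
0 [-0.86  0.   -0.52  0.65  0.45 -0.56 -0.72]
0 [-0.87  0.05 -0.47  0.54  0.41 -0.51 -0.64]
1 [-0.73  0.28 -1.21  0.08  0.75  0.15  1.9 ]
1 [-0.74  0.57 -1.22  0.18  1.08  0.06  1.7 ]
1 [-0.44  0.45 -1.22  0.35  1.03 -0.03  2.03]
1 [-0.35  0.31 -1.21  0.62  1.   -0.21  1.94]
1 [-0.35  0.38 -1.22  0.51  1.02 -0.13  2.01]
```

Run:
```python
from g import *
n=np.array([-np.sin(SY),np.cos(SY)])
p=SH+n*.055
manip.move_pose(np.r_[p,.2],quat(SY)); print(manip.observe()["t"])
manip.move_straight(np.r_[p,.033],max_speed=.15); s=manip.observe();print(s["t"],s["position"],s["contact_force"])
for c in("top","scene","wrist"): snap(c,c+"1")
a=[cv2.imread("pics/%s1.png"%c) for c in("top","scene","wrist")]
cv2.imwrite("pics/m1.png",cv2.resize(np.vstack([np.hstack([cv2.resize(a[0][130:280,200:400],(640,480)),cv2.resize(a[1][190:340,230:430],(640,480))])]),(800,300)))
```

```text
3.4
4.6667 [0.60681954 0.19978456 0.03404804] [-0.26631349 -0.6054416  -1.02349707]
```

View pics/m1.png

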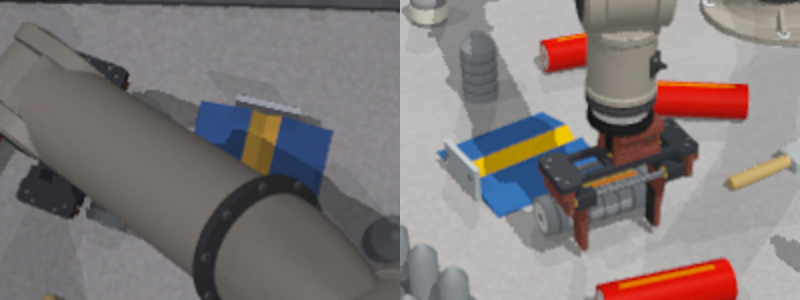

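View pics/wrist1.png

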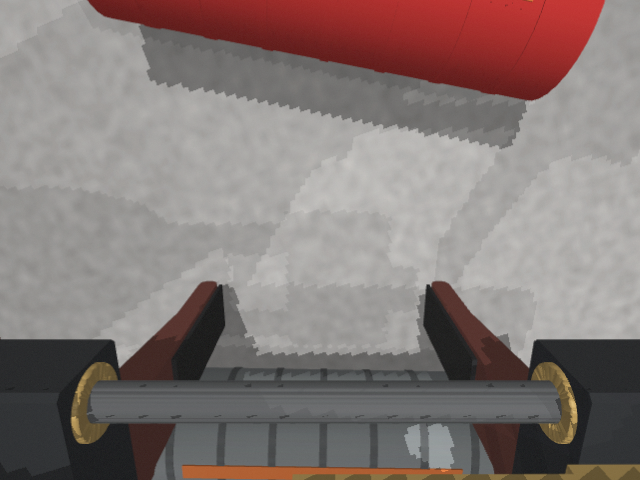

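The scene view shows both open fingers behind the shell on its outer side, parallel to it. In the wrist view nothing else is near the fingers. Next I'll roll it and straighten its yaw on the flat.

Run:
```python
from g import *
n=np.array([-np.sin(SY),np.cos(SY)])
manip.move_straight(np.r_[SH+n*.037,.033],max_speed=.03)
manip.move_straight(w(-.039,.128,.033),quat(JY),max_speed=.03)
s=manip.observe();print(s["t"],s["position"],w(-.039,.128,.033),s["contact_force"])
for c in("top","scene","wrist"): snap(c,c+"2")
a=[cv2.imread("pics/%s2.png"%c) for c in("top","scene","wrist")]
cv2.imwrite("pics/m2.png",np.hstack([cv2.resize(a[1][210:310,230:370],(420,300),interpolation=2),cv2.resize(a[2],(380,300))]))
```

```text
7.6 [0.58130766 0.12901914 0.0329238 ] [0.58134028 0.12900935 0.033     ] [ 0.4296776   0.84391503 -0.51834689]
```

View pics/m2.png

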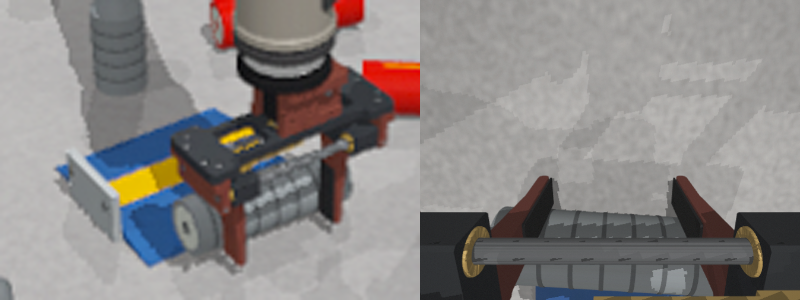

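The shell is against both fingers, straight and at the foot of the ramp. The force is under 1 N. Now up the ramp and over the lip.

Run:
```python
from g import *
manip.move_straight(w(-.039,.060,.044),max_speed=.03)
s=manip.observe();print(s["t"],s["position"],s["contact_force"])
for c in("scene","wrist"): snap(c,c+"3")
a=[cv2.imread("pics/%s3.png"%c) for c in("scene","wrist")]
cv2.imwrite("pics/m3.png",np.hstack([cv2.resize(a[0][210:310,230:370],(420,300),interpolation=2),cv2.resize(a[1],(380,300))]))
```

```text
10.2 [0.56818347 0.06281701 0.04439531] [1.16760531 3.65005678 2.39100551]
```

View pics/m3.png

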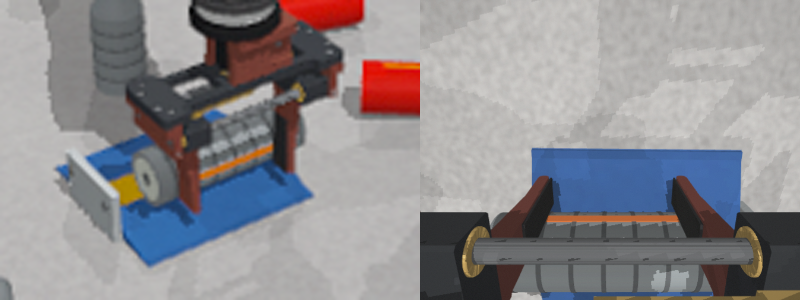

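Run:
```python
from g import *
manip.move_straight(w(-.039,.045,.046),max_speed=.02)
s=manip.observe();print(s["t"],s["position"],s["contact_force"])
manip.pause(.3)
for c in("scene","wrist"): snap(c,c+"4")
a=[cv2.imread("pics/%s4.png"%c) for c in("scene","wrist")]
cv2.imwrite("pics/m4.png",np.hstack([cv2.resize(a[0][210:310,230:370],(420,300),interpolation=2),cv2.resize(a[1],(380,300))]))
```

```text
11.2083 [0.56475319 0.04776579 0.04600124] [-0.36094112 -0.39555204 -0.86222367]
```

View pics/m4.png

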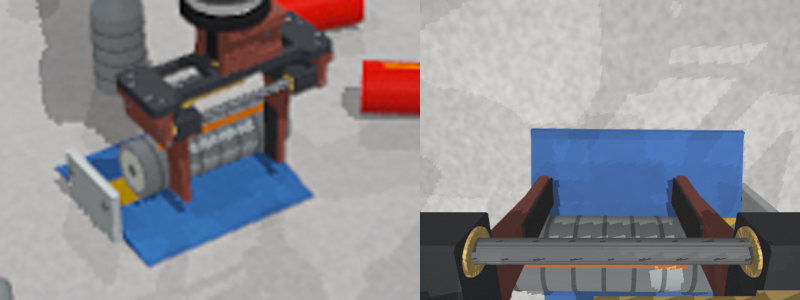

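The shell appears to have dropped into the V, and the contact force is gone. I'll back off, raise the hand and check.

Run:
```python
from g import *
manip.move_straight(w(-.045,.075,.05),max_speed=.1)
manip.move_straight(w(-.06,.095,.17),max_speed=.2)
manip.move_pose(w(-.19,.0,.17),quat(JY))
fingers.move_gripper(0.0,5)
s=manip.observe();print(s["t"],s["position"],s["opening"],s["contact_force"])
for c in("top","scene","wrist"): snap(c,c+"5")
a=[cv2.imread("pics/%s5.png"%c) for c in("top","scene")]
cv2.imwrite("pics/m5.png",np.hstack([cv2.resize(a[0][160:280,265:385],(400,400),interpolation=2),cv2.resize(a[1][220:320,240:340],(400,400),interpolation=2)]))
```

```text
14.8583 [0.40778925 0.03374289 0.16999242] 0.00022475009210543825 [-0.23306685  0.06250238 -0.31987192]
```

View pics/m5.png

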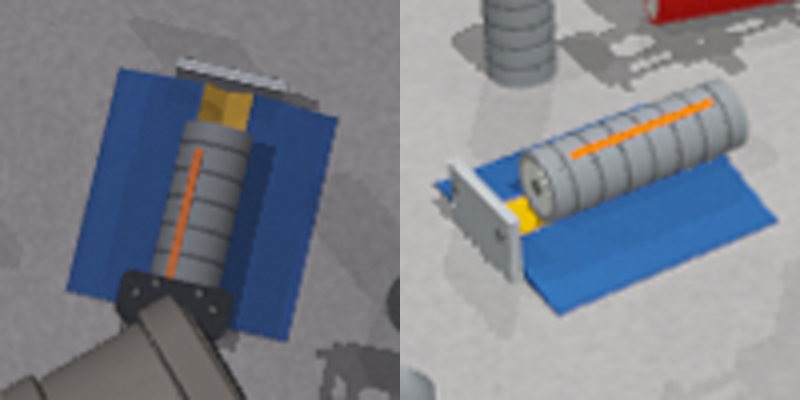

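View pics/wrist5.png

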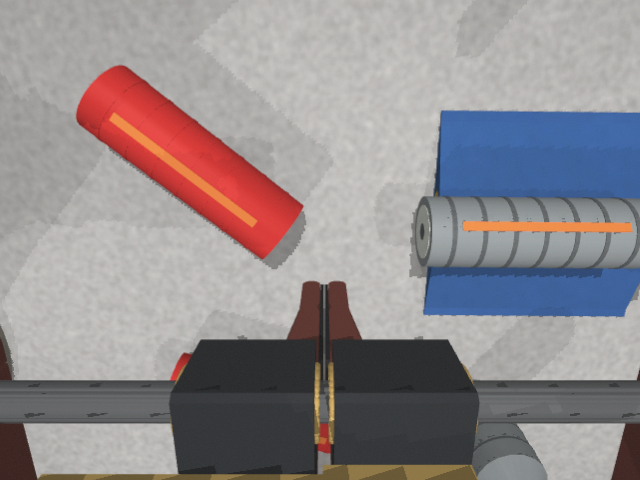

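Run:
```python
from g import *
from h import *
t=eyes.get_image("top"); wr=eyes.get_image("wrist")
def loc(p):
    d=p[:2]-J; c,s=np.cos(JY),np.sin(JY); return np.array([c*d[0]+s*d[1],-s*d[0]+c*d[1]])
print("shell far top edge",loc(atz(t,(265+215/3.333,160+123/3.333),.060)))
print("shell near end c",loc(atz(wr,(424,230),.035)), loc(atz(wr,(431,198),.035)),loc(atz(wr,(431,267),.035)))
for p in((308,303),(299,296),(313,309),(382,300),(372,294),(390,299)): print(p,loc(atz(t,p,.025)))
print("jig near-edge wrist",loc(atz(wr,(441,113),0)),loc(atz(wr,(425,314),0)))
```

```text
shell far top edge [0.02960525 0.00225401]
shell near end c [-0.11800613  0.00163357] [-0.11477303  0.02466467] [-0.11090784 -0.02635734]
(308, 303) [-0.22269234 -0.00276712]
(299, 296) [-0.21126639  0.02163478]
(313, 309) [-0.23389289 -0.01740064]
(382, 300) [-0.17764088 -0.17229679]
(372, 294) [-0.16891766 -0.14604497]
(390, 299) [-0.17122258 -0.19040928]
jig near-edge wrist [-0.10279991  0.08151356] [-0.10291046 -0.08205635]
```

Run:
```python
from g import *
u=np.array([np.cos(JY),np.sin(JY),0])
manip.move_straight(w(-.152,.0,.14),max_speed=.15)
manip.move_straight(w(-.152,.0,.042),max_speed=.1)
f0=np.array(manip.observe()["contact_force"])@u
manip.move_straight(w(-.106,.0,.042),max_speed=.03)
s=manip.observe();print(s["t"],f0,s["contact_force"]@u)
x=-.106
while x<-.090:
    x+=.001; manip.move_straight(w(x,0,.042),max_speed=.02)
    s=manip.observe(); f=np.mean([s["contact_force"]@u]); print(round(x,4),round(s["t"],2),round(f,2),round((s["position"]-w(0,0,0))@u,4))
    if f-f0<-4: break
for c in("top","scene","wrist"): snap(c,c+"6")
a=[cv2.imread("pics/%s6.png"%c) for c in("top","scene")]
cv2.imwrite("pics/m6.png",np.hstack([cv2.resize(a[0][160:280,265:385],(400,400),interpolation=2),cv2.resize(a[1][220:320,240:340],(400,400),interpolation=2)]))
```

```text
18.4 0.13712109914190412 -0.12687038452496444
-0.105 18.65 -1.48 -0.1049
-0.104 18.9 -1.63 -0.1039
-0.103 19.15 -1.05 -0.1029
-0.102 19.4 -1.94 -0.1019
-0.101 19.65 -1.49 -0.1009
-0.1 19.9 -1.57 -0.0999
-0.099 20.15 -0.48 -0.0989
-0.098 20.4 -1.93 -0.0979
-0.097 20.65 -0.9 -0.0969
-0.096 20.9 -1.97 -0.0959
-0.095 21.15 -4.31 -0.0955
```

View pics/m6.png

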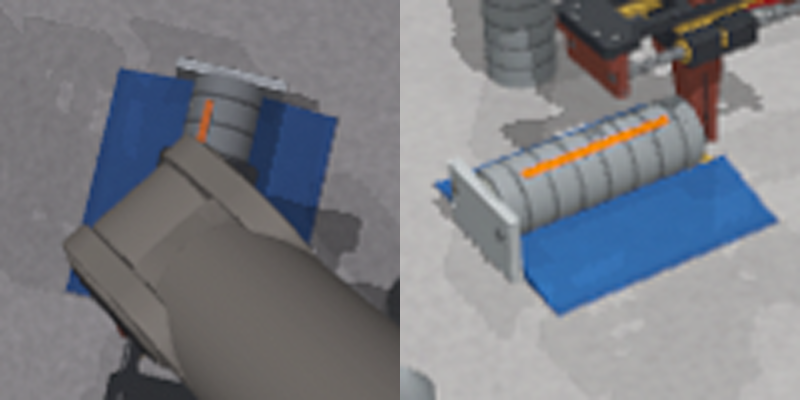

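Force rose from about 1.5 N to 4.3 N and the TCP stalled 0.5 mm short, so the shell is on the stop. The scene view shows its end against the plate. I'll do one tiny confirming nudge, then retreat and check.

Run:
```python
from g import *
u=np.array([np.cos(JY),np.sin(JY),0])
manip.move_straight(w(-.0945,0,.042),max_speed=.02); manip.pause(.2)
s=manip.observe(); print(s["contact_force"]@u,(s["position"]-w(0,0,0))@u)
manip.move_straight(w(-.135,0,.042),max_speed=.05)
manip.move_straight(w(-.15,0,.2),max_speed=.2)
manip.move_pose(w(-.10,-.32,.25),quat(JY))
manip.pause(.3)
s=manip.observe(); print(s["t"],s["contact_force"])
for c in("top","scene"): snap(c,c+"7")
a=[cv2.imread("pics/%s7.png"%c) for c in("top","scene")]
cv2.imwrite("pics/m7.png",np.hstack([cv2.resize(a[0][160:260,275:375],(400,400),interpolation=2),cv2.resize(a[1][220:320,240:340],(400,400),interpolation=2)]))
```

```text
-6.525214959854592 -0.09550608358183092
25.1917 [ 1.29992055  0.02125845 -0.06483607]
```

View pics/m7.png

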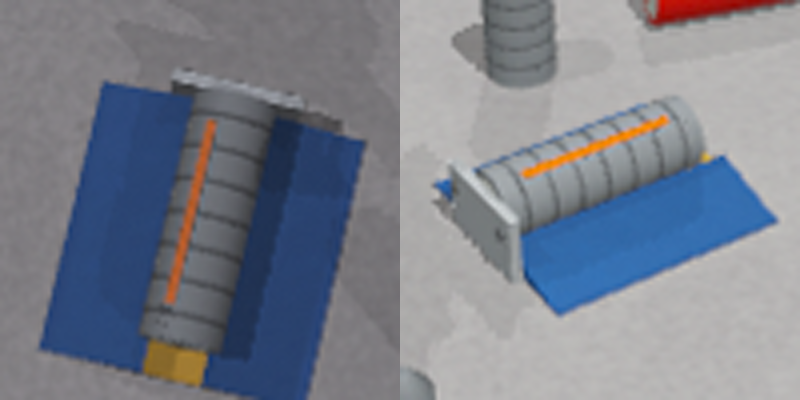

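View pics/top7.png

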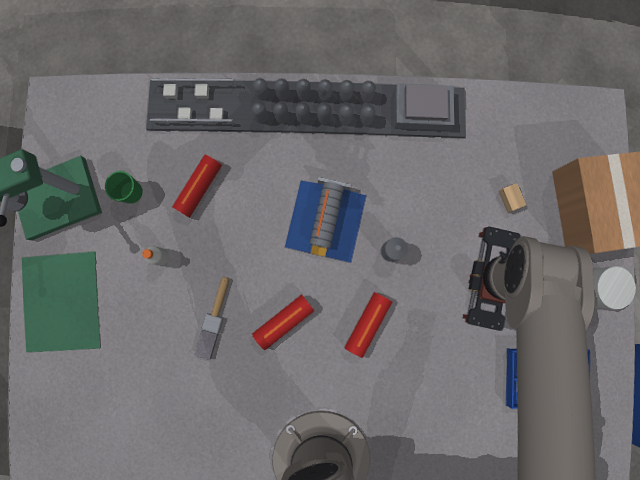

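The top view shows the shell in the V at (326,217), touching the stop plate at (333,183), with 20 mm of yellow V showing at the near end. The silo, glue, brush, cup, offcut and red drums are at their starting pixels. The primer is hidden under the raised hand, whose tips are about 0.23 m up, well over its 75 mm.

```bash
python3 -c "
from cell import workorder,manip
print(workorder.sign_off(),manip.observe()['t'])"
```

```text
the job is handed in; nothing more can be done
the job is handed in; nothing more can be done
```

The shell is lying in the yellow V with its end against the steel stop plate, and I have handed the job in. The clock read about 25 s of the 51 s allowed. I rolled it by its side along the bench and up the near ramp with the open fingers. Then I pushed it endways along the V with the back of the closed fingers.

- **Forces:** the readings I took were about 4 N on the ramp and 1–2 N along the V. At the stop the force rose to 4.3 N, then to 6.5 N on a final nudge that moved it no further, which confirms contact.
- **Final pictures:** before hand-in, the top and scene views showed the shell touching the plate and the hand clear of it. The silo, glue, brush, offcut, cup and red drums had not moved.
- **Not seen:** the primer jar was hidden under the raised hand in the last top picture. The fingertips were about 0.23 m up there, and the jar is 75 mm high.
- **Small disagreements:** the finger position at the stop was about 3 mm off what I expected from the pictures. That is close to the calibration and fit errors, and I did not measure the finger's thickness. The tool force also read 1.3 N with the hand free in the air.

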